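# Hook the oven-door return spring onto its post with a spring puller

## Task

The return spring of the oven-door unit on the worktop lies unhooked beside its anchor post. Take the spring puller from its wooden holder, put its pin fully down into the pull ring at the spring's end, draw the spring out and hook it round the post's pin, and ease it back until the post carries all the tension before you take the puller out; then stand the puller back in its holder. Touch the spring only with the puller, keep the force on the unit below 18 N, never let the spring fly back, and do not disturb the things standing around.

Things in the scene. Friction and masses are not known exactly. Their poses are not given: they have to be found in the camera images.
- spring_unit: Aluminium base plate 200 x 140 x 6 mm screwed to the worktop, with a pivot pin at one end (top 37 mm above the worktop, head 16 mm across). Origin: on the worktop under the plate; x runs from the pivot pin towards the anchor post, z up. The plate spans x -110 to +90 mm and y -50 to +90 mm.
- pivot (a point): Axis of the spring's fixed end on the pivot pin, at wire height (26 mm above the worktop), on the plate's x axis at x = -90 mm. The spring swivels level about it with slight friction and stays where it is left; it starts turned 0.28 to 0.5 rad to the plate's +y side, the hook clear of the post; 0 rad is in line with the post.
- post: Anchor post: a steel block 46 x 24 x 5 mm on the plate with a slot along x, and in it a 10 mm upright pin (14 mm head, top 35 mm above the worktop) clamped anywhere up to 5 mm to either side of the block's middle along x: see or feel where. Origin: the block's middle at the plate's top (135 mm from the pivot, on the plate's x axis, 6 mm above the worktop); axes parallel to the plate's.
- hook: Hook at the free end of the coil spring, 6 mm round steel wire lying level, wire centre 26 mm and top 29 mm above the worktop. Origin at the pivot, moving outward as the spring stretches; x along the spring from the pivot outward, z up. It stretches at most 34 mm, pulling back with 2 N plus 0.45 N per mm; pressed down at its end it gives 0.5 to 1 mm per N.
- throat (a point): Where the pin's axis lies in the hook when seated: 14 mm from the rivet towards the pivot. The shank (wire centre y = +9.5 mm) runs out to a cross bar 8 mm beyond this point, which ends at y = -9.5 mm in a lip reaching back 5 mm past the bar's inner face. Seated takes 8 to 18 mm of stretch; 5 mm more lets the lip pass the pin, the hook swinging towards the plate's -y into line with the pin.
- puller: Spring puller, the loose tool, 70 mm tall, 0.12 kg, upright: a steel pin 6 mm across and 9 mm long with a tapered end points down; above it a round steel shoulder 18 mm across and 12 mm tall; above that a square black grip 22 x 22 mm and 46 mm tall. Origin: at the pin's lower end; z up along the tool, x and y square to the grip's faces. It starts standing in the holder.
- shoulder (a point): Underside of the puller's shoulder on its axis, 9 mm above the pin's lower end; it rests on the ring's top when the pin is fully in the pull ring.
- grip (a point): Place to grip the puller, on its axis, 46 mm above the pin's lower end (mid grip is at 44 mm).
- holder: Wooden block 70 x 70 x 24 mm fixed on the worktop. Origin: on the worktop under its centre. In its middle a round recess 26 mm across and 12 mm deep takes the puller's shoulder, and a 13 mm hole below it takes the pin.
- seat (a point): Centre of the floor of the holder's recess, 12 mm above the worktop; the puller's shoulder rests here.
- screwdriver: Screwdriver lying flat, 198 mm long, orange handle; leave it alone. Origin under its middle.
- spice_jar: Spice jar with a red cap, 45 x 106 mm, standing; leave it alone. Origin under its centre.
- tin: Low food tin, 75 x 58 mm, standing; leave it alone. Origin under its centre.
- mill: Small clear salt shaker with a grey top, 44 x 90 mm, standing; leave it alone. Origin under its centre.
- rivet (a point): Rivet at the hook's nose, at mid wire, 136 mm from the pivot when slack. On it swings the pull ring, a short link of 6 mm wire ending in a ring with a 10 mm hole; the hole's centre is 18 mm from the rivet, in any direction up to 1.2 rad to either side of the hook's x (see or feel where), top 29 mm above the worktop. It swings in line when pulled. The rivet's head is 11 mm across.
Not all that is in view belongs to the job. Of the things that look like the puller, the smallest one is meant.

How it is judged:
By the outcome, as a careful person would: the job done as asked, in the order asked, and still so for the second after the job is handed in, with the robot touching nothing.
It also fails if it takes over 72 s, if anything falls off the work surface, if the arm or the gripper's body presses on something with over 40 N, if the wrist force passes 120 N, or if a joint passes its speed limit or range.

## Robot

A 6-joint arm with a two-finger parallel gripper is mounted at the origin on a cart in front of the work surface, level with it; the furniture and walls round the work are solid. World frame = base frame: x ahead of the robot, y to its left, z up, the work surface at z = 0. Lengths are in m, angles in rad, forces in N, time in s.
With the tool pointing down it reaches from about 0.25 to 0.775 m from the base axis. Payload 8.9 kg.
Tool frame: the origin (TCP) lies on the centre line of the jaws, within the pads' length; the fingertips stand tips_ahead ahead of it and the grasp point (between the pads) is the TCP (tips_ahead is the distance from the TCP to the fingertips, in m); z points along the fingers, y is the line along which they close (so a half turn about z gives the same grasp; the last joint's range is limited). The gripper opens to 85 mm and grips with 20 to 120 N. Pads are 22 mm wide; open, the fingers measure 114 mm over their backs; the gripper's body (76 mm by 85 mm) begins 54 mm behind the grasp point. The pads swing forward as they close: fully open they stand 13 mm farther back than shut.
Start: joints at [1.042, 0.291, -0.153, 1.127, 0, 1.431], TCP at [0.199, 0.486, 0.25] pointing down, gripper open.
Joint ranges: [-2.52, 2.52], [-0.91, 1.74], [-1.3, 1.37], [-1.96, 2.02], [-1.52, 1.47], [-3.14, 3.14]. Speed limits (rad/s): [2.22, 2.22, 2.79, 3.14, 3.14, 3.14].

## Interface

Orientations are given as a unit quaternion [w, x, y, z].
In Python, from workcell import get_obs, capture, camera_model, hand_in, find_in, tips_ahead gives the robot as it stands.
- The arm moves only by the shell command python3 -m handwheel 'ROWS' [FORCE]. ROWS is a JSON object whose one key "targets" holds a list of rows, each an object with "angular": the turn, a rotation vector about the world's x, y, z in rad, a list of three; "offset": the shift along the world's x, y, z in mm, a list of three; "claw": the closure, from 0 (fully open) to 1 (shut). A call has 1 to 12 rows; each row shifts and turns the commanded pose from where the row before left it; what a row does not reach is not made up. A row lasts 1/8 s, in which the tool goes at most 62.5 mm and 10.7 degrees, less where a joint would pass 70% of its speed; a pose out of reach is approached as far as the arm can. A call is refused whole if a number of a shift passes 62.5 or a number of a turn 0.188, either way. A call with a gripper value outside its range is refused whole. The fingers move at their own pace and stop on an object; FORCE is the grip in N (left out, the last holds). Time passes only in rows, so rows that do not move let the fingers close. It gives the time, the measured TCP pose, the force, the opening and the grip force at its end, in the units of the state.
- get_obs(): the state, without advancing time (a new reading comes with each control period).
- capture(name): name is "scene" or "top"; returns (picture, depth): 384x512x3 uint8, red, green, blue; 384x512 float32, m along the optical axis (not along the pixel's ray), 0 where there is no reading.
- camera_model(name): a dict with "fx", "fy", "cx", "cy" (pixels), "eye" and "rotation" of the camera in the world. Camera axes: x right, y up, looking along -z (the intrinsics and any distortion apply to the point x, -y, -z); pixel columns grow to the right and rows downward; lengths in m; the calibration is good to about 2 mm. A picture is of the moment at which its call begins. camera_model takes no time and is no camera call.
- hand_in(): hands the job in; it is judged then, once.
Trained networks look in the newest picture that a camera, given by its name, has taken for a name from the list of things; names that differ only in an ending like _2 or _b are one class to them, and where a whole thing is asked for, a point or a joint stands for the part that bears it (a point fixed in the world has none). Each returns a list of dicts, best first, with "score" (0 to 1); they miss things now and then, are a little off and sometimes report something else, mostly with a low value. They report only what shows in the picture. A call takes as long as a camera call. They do not tell look-alikes from the thing itself.
- find_in(camera, query): "rect" ([left, top, right, bottom] in pixels, round what is visible of it).
The state is a dict: "t": time; "qpos": joint angles; "dq": joint speeds; "effort": joint torques, N m; "ee_pos": TCP position; "tcp_rot": TCP orientation; "ft_force": force on the tool from outside, world axes, zero at the start; "moment": the same for the moment, N m; "opening": finger opening in m; "grip_force": force on a finger pad.
Only numpy, scipy, OpenCV 4.12 (cv2) and the standard library are available. Lean on these libraries where they do the work, as an engineer would, in place of code of your own. Each camera call takes 0.05 s, during which the arm holds its last target. There are 200 camera calls.

## Working session

There is one attempt and no reset: what is moved stays moved. The work goes in short steps, Python scripts to look and compute and a shell command to move; the robot and the scene stay as the last step left them, time stands still between calls to the robot, and variables do not carry over. Pictures are saved under pics/ and viewed, at most 10 in all, crops included, and the job is handed in when it is done.

```bash
mkdir -p pics; ls; cat > h.py <<'E'
import numpy as np, cv2
from workcell import *
def snap(n,f):
    p,d=capture(n); cv2.imwrite(f'pics/{f}.png',p[:,:,::-1]); np.save(f'pics/{f}.npy',d); return p,d
def ray(n,u,v):
    m=camera_model(n); R=np.array(m['rotation']); 
    if R.ndim==1:
        from scipy.spatial.transform import Rotation as Q; R=Q.from_quat(R[[1,2,3,0]]).as_matrix()
    d=R@np.array([(u-m['cx'])/m['fx'],-(v-m['cy'])/m['fy'],-1.]); return np.array(m['eye']),d
def pt(n,u,v,depth): e,d=ray(n,u,v); return e+d*depth
def atz(n,u,v,z): e,d=ray(n,u,v); return e+d*(z-e[2])/d[2]
E
python3 - <<'E'
from h import *
print(get_obs()); print(tips_ahead() if callable(tips_ahead) else tips_ahead)
for n in ['scene','top']:
    print(n,camera_model(n)); p,d=snap(n,n+'0')
    for q in ['spring_unit','post','hook','puller','holder','rivet','pivot','spice_jar','tin','mill','screwdriver']:
        print(q,[(round(r['score'],2),[round(x) for x in r['rect']]) for r in find_in(n,q)])
E
```

```text
pics
{'t': 0.0, 'qpos': array([ 1.04170970e+00,  2.91297022e-01, -1.54130128e-01,  1.12671083e+00,
       -2.74936052e-05,  1.43148733e+00]), 'dq': array([ 2.10249010e-05, -1.00196467e-03,  1.93783318e-04, -7.04315360e-04,
       -6.18968139e-04, -1.10966006e-04]), 'effort': array([ 2.05207478e-03, -5.37144506e+01,  3.31369543e+01,  1.60687213e-02,
       -6.07371408e-05,  9.57455342e-07]), 'ee_pos': array([0.19928404, 0.48524939, 0.24972218]), 'tcp_rot': array([-2.07051923e-04,  1.93657403e-01,  9.81068988e-01, -6.38219490e-04]), 'ft_force': array([-0.62663399, -0.35130391,  0.05894866]), 'moment': array([-0.04831199,  0.01326877,  0.04736858]), 'grip_force': 0.0, 'opening': 0.08550683238969435}
0.019
scene {'fx': 393.4165923309125, 'fy': 393.4165923309125, 'cx': 258.2788900515274, 'cy': 191.4126576002599, 'eye': array([ 0.08775115, -0.93656866,  0.47980741]), 'rotation': array([ 0.8238207 ,  0.50102099, -0.14537093, -0.22173118])}
spring_unit [(0.77, [208, 168, 265, 204])]
post [(0.67, [337, 160, 353, 189]), (0.45, [234, 166, 245, 180])]
hook [(0.69, [206, 172, 238, 190])]
puller [
[... 550 characters left out ...]
 -0.04826652,  0.0579335 ,  0.7066748 ])}
spring_unit [(0.62, [154, 152, 238, 222])]
post [(0.58, [170, 167, 190, 179])]
hook [(0.78, [163, 191, 212, 206])]
puller [(0.81, [300, 272, 335, 281]), (0.65, [286, 220, 300, 233]), (0.65, [332, 218, 360, 242])]
holder [(0.87, [277, 211, 308, 243]), (0.32, [270, 112, 295, 146])]
rivet [(0.69, [165, 190, 203, 203])]
pivot [(0.65, [219, 104, 239, 131]), (0.57, [151, 150, 237, 225])]
spice_jar [(0.81, [219, 105, 239, 132])]
tin [(0.69, [270, 112, 297, 145]), (0.42, [280, 210, 307, 239])]
mill [(0.74, [252, 88, 270, 115]), (0.25, [171, 169, 192, 178])]
screwdriver [(0.92, [258, 142, 316, 187]), (0.17, [220, 102, 240, 128]), (0.16, [163, 188, 203, 203])]
```

```bash
python3 - <<'E'
import cv2,numpy as np
a=cv2.imread('pics/top0.png'); b=cv2.imread('pics/scene0.png')
# top: unit crop x6 (u 140-250, v 145-230); holder crop
c=cv2.resize(a[145:230,145:245],None,fx=6,fy=6,interpolation=cv2.INTER_CUBIC)
cv2.imwrite('pics/c1.png',c)
d=cv2.resize(a[80:290,240:370],None,fx=2.8,fy=2.8,interpolation=cv2.INTER_CUBIC)
e=cv2.resize(b[150:290,180:275],None,fx=4.2,fy=4.2,interpolation=cv2.INTER_CUBIC)
H=588
cv2.imwrite('pics/c2.png',np.hstack([cv2.resize(d,(364,H)),cv2.resize(e,(399,H))]))
E
```

```text
(no output)
```

View pics/c1.png

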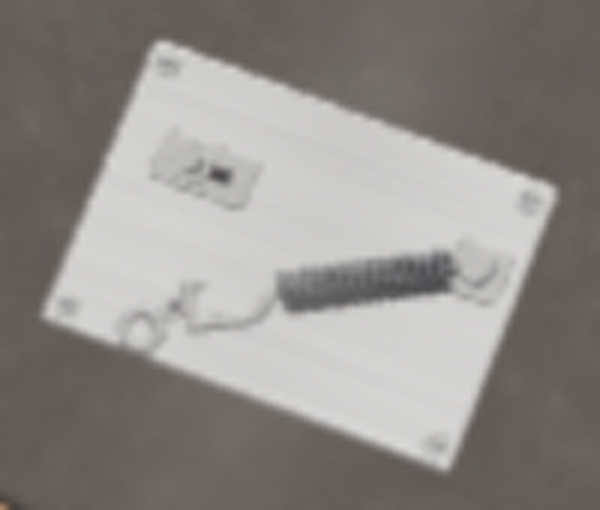

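View pics/c2.png

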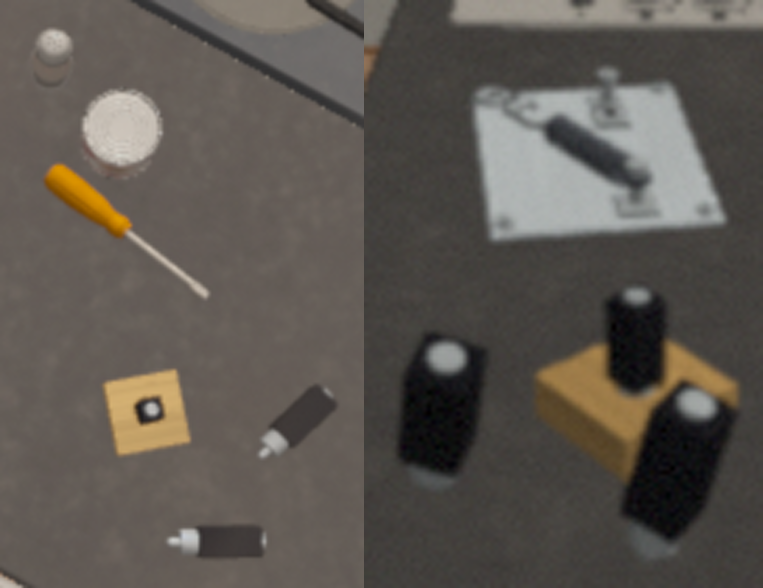

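The top crop shows the plate with pivot at about (480,265), post block at (205,168), and pull ring at (139,330) in crop pixels. The second view shows the small puller standing in the holder, and two larger look-alikes beside it.

```bash
cat >> h.py <<'E'
from scipy.optimize import least_squares
def proj(n,P):
    m=camera_model(n); from scipy.spatial.transform import Rotation as Q
    R=Q.from_quat(np.array(m['rotation'])[[1,2,3,0]]).as_matrix(); c=(np.atleast_2d(P)-m['eye'])@R
    return np.stack([m['cx']+m['fx']*c[:,0]/-c[:,2],m['cy']-m['fy']*c[:,1]/-c[:,2]],1)
def unc(x,s,o): return (np.array(x)+.5)/s-.5+np.array(o)
E
python3 - <<'E'
from h import *
top=unc([(157,40),(557,190),(448,470),(42,318)],6,(145,145))
# body corners: post side -y, pivot side -y, pivot side +y, post side +y
B=np.array([(.09,-.05),(-.11,-.05),(-.11,.09),(.09,.09)])
sc=unc(np.array([(673,85),(725,222),(490,240),(475,88)])-(364,0),4.2,(180,150))
def W(p,b,z):
    c,s=np.cos(p[2]),np.sin(p[2]); b=np.atleast_2d(b); return np.c_[p[0]+c*b[:,0]-s*b[:,1],p[1]+s*b[:,0]+c*b[:,1],np.full(len(b),z)]
T=np.array([atz('top',u,v,.006)[:2] for u,v in top]);S=np.array([atz('scene',u,v,.006)[:2] for u,v in sc]);print(T,S)
d=T[0]-T[1]; x0=[*(T.mean(0)),np.arctan2(d[1],d[0])]
r={}
for n,px in (('top',top),('scene',sc)):
    f=least_squares(lambda p:(proj(n,W(p,B,.006))-px).ravel(),x0);r[n]=f.x;print(n,f.x,f.fun.round(2))
def corr(n,q,z,name):
    P=atz(n,*q,z); p=r[n]; c,s=np.cos(p[2]),np.sin(p[2]); v=P[:2]-p[:2]; print(name,n,P.round(4),'unit',(c*v[0]+s*v[1]).round(4),(c*v[1]-s*v[0]).round(4))
tp=lambda x,y:unc((x,y),6,(145,145)); sp=lambda x,y:unc((x-364,y),4.2,(180,150))
corr('top',tp(139,330),.029,'ring');corr('scene',sp(492,97),.029,'ring')
corr('top',tp(184,303),.03,'rivet?');corr('top',tp(480,265),.037,'pivothead');corr('scene',sp(636,170),.037,'pivothead')
corr('top',tp(205,168),.011,'block');corr('top',tp(188,165),.035,'pinhead');corr('scene',sp(608,76),.035,'pinhead')
hp=lambda x,y:unc((x,y),2.8,(240,80))
H=np.array([atz('top',*hp(*q),.024) for q in [(104,384),(177,371),(190,441),(118,454)]]);print('holder',H,H.mean(0))
print('puller top',atz('top',*hp(151,409),.073),atz('scene',*sp(637,296),.073))
for q in [(200,541),(270,440),(325,395),(180,541)]: print(atz('top',*hp(*q),.02))
for n,rc in [('scene',(198,232)),('scene',(254,252))]: print(atz(n,*rc,.02),atz(n,*rc,.07))
d=np.load('pics/top0.npy')
for u,v in [(293,226),(152+0,0)][:1]+[(168,200),(177,173),(225,189),(200,193),(317,276),(345,230)]: print(u,v,pt('top',u,v,d[v,u]).round(4))
E
```

```text
[[ 0.62563996 -0.01865439]
 [ 0.55457566 -0.20380454]
 [ 0.42615558 -0.1545199 ]
 [ 0.49616167  0.03068015]] [[ 0.62611003 -0.01777219]
 [ 0.55274063 -0.20639702]
 [ 0.42138555 -0.15870235]
 [ 0.50204699  0.0437488 ]]
top [ 0.54793035 -0.08435849  1.2064325 ] [-0.2  -0.38  0.42 -0.31  0.2   0.56 -0.42  0.09]
scene [ 0.54730669 -0.08423053  1.19638117] [ 0.36  0.08 -0.02 -0.33 -0.13 -1.06 -0.18  1.77]
ring top [ 0.4877 -0.0177  0.029 ] unit 0.0408 0.08
ring scene [ 0.4858 -0.0224  0.029 ] unit 0.0351 0.0799
rivet? top [ 0.4997 -0.0377  0.03  ] unit 0.0264 0.0617
pivothead top [ 0.5154 -0.1702  0.037 ] unit -0.0918 -0.0002
pivothead scene [ 0.5098 -0.1742  0.037 ] unit -0.0975 0.002
block top [ 0.5644 -0.0428  0.011 ] unit 0.0447 -0.0006
pinhead top [ 0.5615 -0.039   0.035 ] unit 0.0472 0.0035
pinhead scene [ 0.5624 -0.0405  0.035 ] unit 0.0462 0.002
holder [[ 0.44058139 -0.31002694  0.024     ]
 [ 0.45277668 -0.38041461  0.024     ]
 [ 0.38583783 -0.39136522  0.024     ]
 [ 0.37389339 -0.32248225  0.024     ]] [ 0.41327232 -0.35107226  0.024     ]
puller top [ 0.41350258 -0.34972218  0.073     ] [ 0.41234404 -0.35143034  0.073     ]
[ 0.29197404 -0.39916335  0.02      ]
[ 0.386542   -0.46864112  0.02      ]
[ 0.42935807 -0.52317564  0.02      ]
[ 0.29208889 -0.38022791  0.02      ]
[ 0.34463604 -0.26953923  0.02      ] [ 0.31670207 -0.3420728   0.07      ]
[ 0.41230795 -0.38982017  0.02      ] [ 0.37701526 -0.44927425  0.07      ]
293 226 [ 0.413  -0.3484  0.0707]
168 200 [ 0.4899 -0.0134  0.0015]
177 173 [ 0.5613 -0.0398  0.0221]
225 189 [ 0.515  -0.1712  0.035 ]
200 193 [ 0.5044 -0.1044  0.0347]
317 276 [ 0.2843 -0.4132  0.029 ]
345 230 [ 0.4043 -0.4916  0.0273]
```

```bash
python3 -m handwheel '{"targets":[{"angular":[0,0,0.03],"offset":[10,-30,0],"claw":0},{"angular":[0,0,0.05],"offset":[13,-50,0],"claw":0},{"angular":[0,0,0.05],"offset":[14,-53,0],"claw":0},{"angular":[0,0,0.05],"offset":[14,-53,0],"claw":0},{"angular":[0,0,0.05],"offset":[14,-53,0],"claw":0},{"angular":[0,0,0.05],"offset":[14,-53,0],"claw":0},{"angular":[0,0,0.05],"offset":[14,-53,0],"claw":0},{"angular":[0,0,0.05],"offset":[14,-53,0],"claw":0},{"angular":[0,0,0.05],"offset":[14,-53,0],"claw":0},{"angular":[0,0,0.05],"offset":[14,-53,0],"claw":0},{"angular":[0,0,0.05],"offset":[14,-53,0],"claw":0},{"angular":[0,0,0.03],"offset":[14,-53,0],"claw":0}]}'
python3 -m handwheel '{"targets":[{"angular":[0,0,0],"offset":[14,-53,0],"claw":0},{"angular":[0,0,0],"offset":[14,-53,0],"claw":0},{"angular":[0,0,0],"offset":[13,-50,0],"claw":0},{"angular":[0,0,0],"offset":[6,-30,0],"claw":0},{"angular":[0,0,0],"offset":[0,-8,0],"claw":0},{"angular":[0,0,0],"offset":[0,0,0],"claw":0}]}'
python3 -c "
from h import *
o=get_obs();print(o['ee_pos'],o['tcp_rot'],o['qpos'],o['ft_force'])
q=o['tcp_rot'];print('yaw y',np.arctan2(2*q[2]**2-1,2*q[1]*q[2]))
p,d=snap('top','t1');p,d=snap('scene','s1')"
```

```text
t: 2.7
ee_pos: [0.3627, -0.1264, 0.2506]
tcp_rot: [0.0, -0.085, 0.996, -0.0]
ft_force: [1.0, -0.0, 0.4]
opening: 0.0849
grip_force: 0.0
t: 3.45
ee_pos: [0.4092, -0.318, 0.2501]
tcp_rot: [-0.0, -0.085, 0.996, 0.0]
ft_force: [-0.6, 0.6, 0.7]
opening: 0.0855
grip_force: 0.0
[ 0.40918707 -0.3179794   0.25014124] [-1.73341311e-04 -8.48021767e-02  9.96397731e-01  3.48774718e-04] [-8.01867070e-01  2.78508781e-01 -1.70702325e-01  1.12234492e+00
  1.72102517e-04 -9.71675444e-01] [-0.59013574  0.63985989  0.68255747]
yaw y 1.7406046617903335
```

```bash
python3 -m handwheel '{"targets":[{"angular":[0,0,0],"offset":[4,-32,0],"claw":0.4},{"angular":[0,0,0],"offset":[0,0,-40],"claw":0.4},{"angular":[0,0,0],"offset":[0,0,-50],"claw":0.4},{"angular":[0,0,0],"offset":[0,0,-20],"claw":0.4},{"angular":[0,0,0],"offset":[0,0,0],"claw":0.4}]}'
python3 -c "
from h import *
o=get_obs();print(o['ee_pos'],o['opening'],tips_ahead())"
```

```text
t: 4.18
ee_pos: [0.4128, -0.3486, 0.1394]
tcp_rot: [-0.001, -0.086, 0.996, 0.001]
ft_force: [-0.9, 0.1, 0.2]
opening: 0.051
grip_force: 0.0Traceback (most recent call last):
  File "<string>", line 3, in <module>
    o=get_obs();print(o['ee_pos'],o['opening'],tips_ahead())
                                               ~~~~~~~~~~^^
TypeError: 'float' object is not callable
```

```bash
python3 -m handwheel '{"targets":[{"angular":[0,0,0],"offset":[0,-1.5,-30],"claw":0.4},{"angular":[0,0,0],"offset":[0,0,-35],"claw":0.4},{"angular":[0,0,0],"offset":[0,0,-17],"claw":0.4},{"angular":[0,0,0],"offset":[0,0,0],"claw":0.4}]}'
python3 -c "
from h import *
o=get_obs();print(o['ee_pos'],o['opening'],o['ft_force'],tips_ahead)
p,d=snap('scene','s2'); p=cv2.resize(p[150:290,180:290],None,fx=5,fy=4.2,interpolation=2); cv2.imwrite('pics/s2c.png',p[:,:,::-1])"
```

```text
t: 4.68
ee_pos: [0.4136, -0.3514, 0.0587]
tcp_rot: [-0.0, -0.085, 0.996, 0.0]
ft_force: [0.1, 0.2, 0.2]
opening: 0.051
grip_force: 0.0
[ 0.41357727 -0.35137122  0.05874128] 0.0510240580658489 [0.08491875 0.1737002  0.23293116] 0.019
```

View pics/s2c.png

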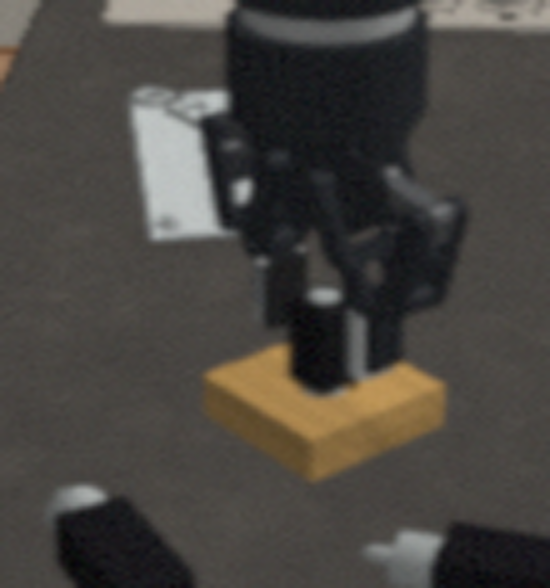

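The fingers straddle the small puller in the holder and nothing else is near them.

```bash
python3 -m handwheel '{"targets":[{"angular":[0,0,0],"offset":[0,0,-6],"claw":0.5},{"angular":[0,0,0],"offset":[0,0,0],"claw":0.7},{"angular":[0,0,0],"offset":[0,0,0],"claw":1},{"angular":[0,0,0],"offset":[0,0,0],"claw":1},{"angular":[0,0,0],"offset":[0,0,0],"claw":1},{"angular":[0,0,0],"offset":[0,0,0],"claw":1}]}' 60
python3 -c "
from h import *
o=get_obs();print(o['ee_pos'],o['opening'],o['ft_force'],o['moment'],tips_ahead)"
```

```text
t: 5.48
ee_pos: [0.4137, -0.352, 0.0529]
tcp_rot: [0.0, -0.085, 0.996, -0.0]
ft_force: [-0.9, 2.0, 6.0]
opening: 0.0214
grip_force: 58.6
[ 0.41373788 -0.35203512  0.05289928] 0.021448704907497822 [-0.88731386  1.96016547  5.95291786] [ 0.33932437  0.2272693  -0.07261191] 0.019
```

```bash
python3 -m handwheel '{"targets":[{"angular":[0,0,0],"offset":[0,0,-0],"claw":1},{"angular":[0,0,0],"offset":[0,0,20],"claw":1},{"angular":[0,0,0],"offset":[0,0,40],"claw":1},{"angular":[0,0,0],"offset":[0,0,30],"claw":1},{"angular":[0,0,0],"offset":[0,0,0],"claw":1}]}'
python3 -c "
from h import *
o=get_obs();print(o['ee_pos'],o['opening'],o['ft_force'],o['moment'])
p,d=snap('scene','s3'); p=cv2.resize(p[140:280,180:290],None,fx=4,fy=4,interpolation=2); cv2.imwrite('pics/s3c.png',p[:,:,::-1])"
python3 -m handwheel '{"targets":[{"angular":[0,0,0],"offset":[8,35,0],"claw":1},{"angular":[0,0,0],"offset":[11,50,0],"claw":1},{"angular":[0,0,0],"offset":[11,50,0],"claw":1},{"angular":[0,0,0],"offset":[11,50,0],"claw":1},{"angular":[0,0,0],"offset":[11,50,0],"claw":1},{"angular":[0,0,0],"offset":[11,50,0],"claw":1},{"angular":[0,0,0],"offset":[8,35,0],"claw":1},{"angular":[0,0,0],"offset":[3,12,-20],"claw":1},{"angular":[0,0,0],"offset":[0,0,-22],"claw":1},{"angular":[0,0,0],"offset":[0,0,0],"claw":1},{"angular":[0,0,0],"offset":[0,0,0],"claw":1}]}'
python3 -c "
from h import *
o=get_obs();print(o['ee_pos'],o['opening'],o['ft_force'],o['moment'],proj('scene',o['ee_pos']))
p,d=snap('scene','s4'); q=cv2.resize(p[110:210,180:280],None,fx=6,fy=6,interpolation=2);cv2.imwrite('pics/s4c.png',q[:,:,::-1])"
```

```text
t: 6.1
ee_pos: [0.4145, -0.353, 0.1443]
tcp_rot: [0.001, -0.085, 0.996, -0.002]
ft_force: [-0.6, -0.4, -2.5]
opening: 0.0216
grip_force: 58.8
[ 0.41449355 -0.35304216  0.14430391] 0.02164286585787889 [-0.59694813 -0.41734839 -2.48979021] [-0.0323009  -0.01740854  0.03188083]
t: 7.52
ee_pos: [0.4873, -0.02, 0.1002]
tcp_rot: [-0.0, -0.085, 0.996, 0.0]
ft_force: [0.0, 0.4, -1.1]
opening: 0.0213
grip_force: 59.1
[ 0.48726201 -0.02003118  0.10021433] 0.021309911751404224 [ 0.00729984  0.36345553 -1.10088857] [-0.02341521 -0.00118816  0.05056424] [[209.20563926 148.07691546]]
```

View pics/s4c.png

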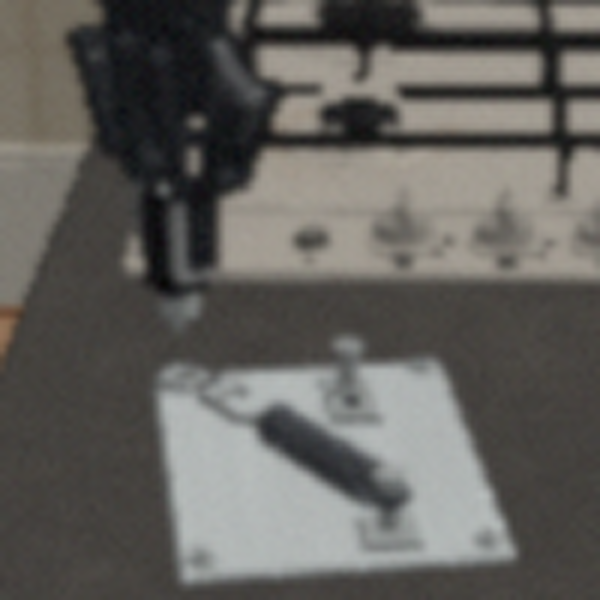

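The scene view shows the pin tip at crop (180,334) and the pull ring just below it, at about (185,378).

```bash
python3 - <<'E'
from h import *
o=get_obs()['ee_pos']; tip=o-[0,0,.0499]
print('proj tip',proj('scene',tip),'meas',unc((180,334),6,(180,110)))
print('proj ring est(top)',proj('scene',[.4877,-.0177,.029]),'meas',unc((185,377),6,(180,110)))
for c in [(.4877,-.0177),(.486,-.0195)]: print(proj('top',[*c,.029]))
# zoomed ring, both cameras, native before-motion images
a=cv2.imread('pics/top0.png');b=cv2.imread('pics/s4.png')
A=cv2.resize(a[188:210,158:188],None,fx=13,fy=13,interpolation=2);B=cv2.resize(b[155:185,200:230],None,fx=13,fy=13,interpolation=2)
A=cv2.copyMakeBorder(A,0,B.shape[0]-A.shape[0],0,0,0)
g=np.hstack([A,B]);cv2.imwrite('pics/z.png',cv2.convertScaleAbs(g,alpha=1.1));print(g.shape)
E
```

```text
proj tip [[210.06601658 165.06355596]] meas [209.58333333 165.25      ]
proj ring est(top) [[210.0164232  171.96373241]] meas [210.41666667 172.41666667]
[[167.75249712 199.59035038]]
[[168.41085115 200.2178297 ]]
(390, 780, 3)
```

View pics/z.png

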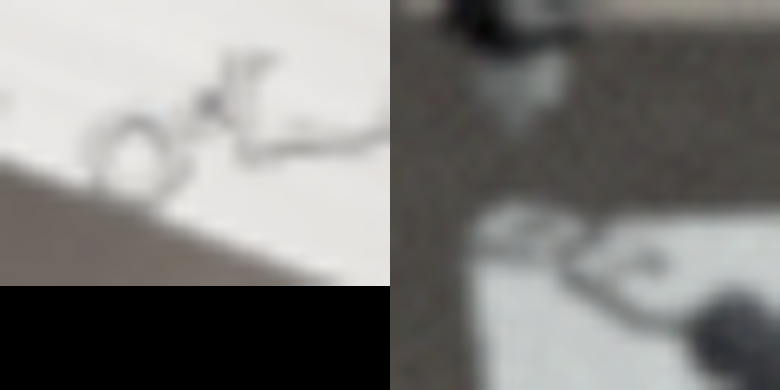

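Ring and pin tip agree within about 2 mm, so I lower the pin by feel.

```bash
python3 -m handwheel '{"targets":[{"angular":[0,0,0],"offset":[0,0,-12],"claw":1},{"angular":[0,0,0],"offset":[0,0,-7],"claw":1},{"angular":[0,0,0],"offset":[0,0,0],"claw":1}]}'
python3 -m handwheel '{"targets":[{"angular":[0,0,0],"offset":[0,0,-2],"claw":1},{"angular":[0,0,0],"offset":[0,0,-2],"claw":1},{"angular":[0,0,0],"offset":[0,0,0],"claw":1}]}'
python3 -m handwheel '{"targets":[{"angular":[0,0,0],"offset":[0,0,-2],"claw":1},{"angular":[0,0,0],"offset":[0,0,0],"claw":1}]}'
```

```text
t: 7.95
ee_pos: [0.4869, -0.0199, 0.0806]
tcp_rot: [-0.001, -0.085, 0.996, 0.0]
ft_force: [-0.1, 0.9, -2.3]
opening: 0.0213
grip_force: 59.1
t: 8.32
ee_pos: [0.4875, -0.0199, 0.0773]
tcp_rot: [-0.0, -0.085, 0.996, -0.0]
ft_force: [0.6, 0.2, -2.5]
opening: 0.0213
grip_force: 59.1
t: 8.57
ee_pos: [0.4874, -0.0198, 0.0752]
tcp_rot: [-0.0, -0.085, 0.996, 0.0]
ft_force: [-0.0, -0.1, -1.5]
opening: 0.0211
grip_force: 59.1
```

```bash
python3 -m handwheel '{"targets":[{"angular":[0,0,0],"offset":[0,0,-2],"claw":1},{"angular":[0,0,0],"offset":[0,0,-2],"claw":1},{"angular":[0,0,0],"offset":[0,0,0],"claw":1}]}'
python3 -m handwheel '{"targets":[{"angular":[0,0,0],"offset":[0,0,-1],"claw":1},{"angular":[0,0,0],"offset":[0,0,-1],"claw":1},{"angular":[0,0,0],"offset":[0,0,0],"claw":1}]}'
python3 -c "
from h import *
p,d=snap('scene','s5'); q=cv2.resize(p[130:205,190:265],None,fx=8,fy=8,interpolation=2);cv2.imwrite('pics/s5c.png',q[:,:,::-1]); o=get_obs();print(o['ee_pos'],o['ft_force'],o['moment'])"
```

```text
t: 8.95
ee_pos: [0.4873, -0.0198, 0.0711]
tcp_rot: [-0.0, -0.085, 0.996, 0.0]
ft_force: [-1.2, -0.3, -2.8]
opening: 0.0212
grip_force: 59.1
t: 9.32
ee_pos: [0.4875, -0.0199, 0.0692]
tcp_rot: [-0.0, -0.085, 0.996, 0.0]
ft_force: [0.5, 0.4, -0.5]
opening: 0.0209
grip_force: 59.1
[ 0.48749731 -0.01985926  0.06927235] [-0.21255249 -0.53543688 -0.88366293] [0.11044269 0.02258515 0.04389396]
```

View pics/s5c.png

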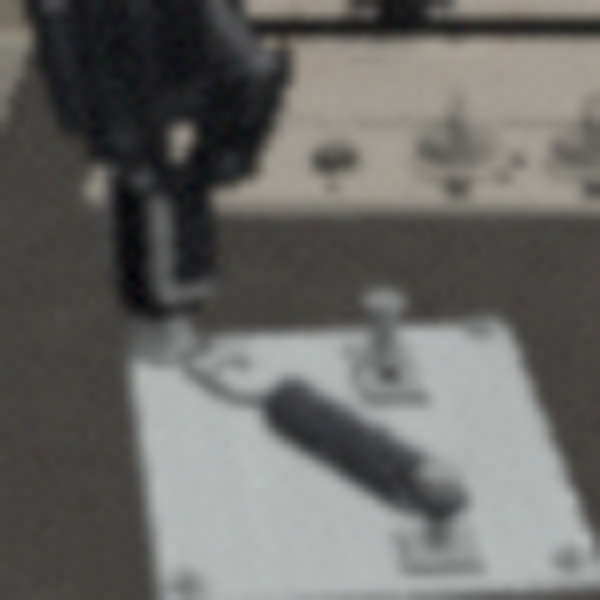

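The shoulder sits on the ring in the picture, with the shank undisturbed. I'll check for shoulder contact and then pull outward a little.

```bash
python3 -m handwheel '{"targets":[{"angular":[0,0,0],"offset":[0,0,-1],"claw":1},{"angular":[0,0,0],"offset":[0,0,0],"claw":1},{"angular":[0,0,0],"offset":[0,0,0],"claw":1}]}'
python3 -m handwheel '{"targets":[{"angular":[0,0,0],"offset":[0,0,-1],"claw":1},{"angular":[0,0,0],"offset":[0,0,0],"claw":1}]}'
python3 -m handwheel '{"targets":[{"angular":[0,0,0],"offset":[-1,4,0],"claw":1},{"angular":[0,0,0],"offset":[-1,4,0],"claw":1},{"angular":[0,0,0],"offset":[0,0,0],"claw":1},{"angular":[0,0,0],"offset":[0,0,0],"claw":1}]}'
```

```text
t: 9.75
ee_pos: [0.4875, -0.0199, 0.0683]
tcp_rot: [0.0, -0.085, 0.996, -0.0]
ft_force: [-0.3, -0.4, -0.8]
opening: 0.0213
grip_force: 59.1
t: 10.0
ee_pos: [0.4875, -0.0199, 0.0673]
tcp_rot: [0.0, -0.085, 0.996, -0.0]
ft_force: [-0.1, 0.5, -0.5]
opening: 0.0216
grip_force: 59.1
t: 10.5
ee_pos: [0.4857, -0.0121, 0.0674]
tcp_rot: [0.0, -0.085, 0.996, -0.0]
ft_force: [-0.6, -2.8, -0.2]
opening: 0.0213
grip_force: 59.1
```

The ring is caught: about 2.8 N against the pull. Now I draw the spring out to about 26 mm of stretch (roughly 14 N).

```bash
python3 -m handwheel '{"targets":[{"angular":[0,0,0],"offset":[-1,4,0],"claw":1},{"angular":[0,0,0],"offset":[-1,5,0],"claw":1},{"angular":[0,0,0],"offset":[-1,4,0],"claw":1},{"angular":[0,0,0],"offset":[0,0,0],"claw":1}]}'
python3 - <<'E'
from h import *
o=get_obs();print(o['ee_pos'],o['ft_force'],o['moment'])
a=cv2.imread('pics/top0.png')
g=cv2.cvtColor(a,cv2.COLOR_BGR2GRAY)
m=np.zeros_like(g);m[140:235,140:250]=(g[140:235,140:250]>160)*255
m=cv2.morphologyEx(m,cv2.MORPH_CLOSE,np.ones((25,25)))
c=max(cv2.findContours(m,0,1)[0],key=cv2.contourArea);box=cv2.boxPoints(cv2.minAreaRect(c));print(box)
A=cv2.resize(a[160:185,165:195],None,fx=13,fy=13,interpolation=2);B=cv2.resize(a[178:203,211:241],None,fx=13,fy=13,interpolation=2)
cv2.imwrite('pics/z2.png',cv2.convertScaleAbs(np.hstack([A,B]),alpha=1.4,beta=-80))
E
```

```text
t: 11.0
ee_pos: [0.4829, 0.0005, 0.0675]
tcp_rot: [0.0, -0.085, 0.996, -0.001]
ft_force: [1.7, -8.1, -2.1]
opening: 0.0215
grip_force: 59.2
[0.48290014 0.00051062 0.06749556] [ 1.70168186 -8.08788243 -2.0573829 ] [-1.97023142 -0.4068925  -0.00437981]
[[151.68494 197.50685]
 [169.35617 150.38356]
 [237.30139 175.86302]
 [219.63016 222.98631]]
```

View pics/z2.png

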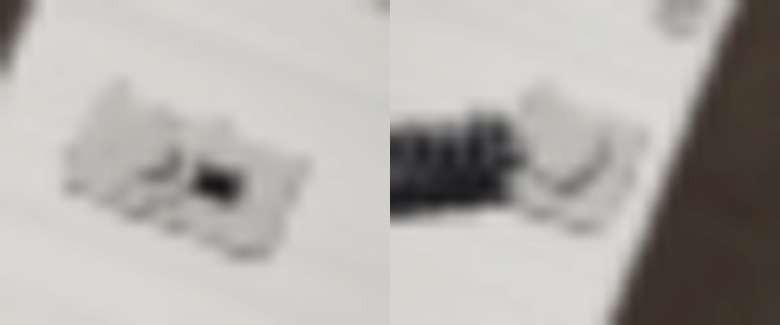

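The zoom shows the post's pin head centred near (145,140) in the left crop and the pivot head near (570,142) in the right one.

```bash
python3 - <<'E'
from h import *
p=atz('top',175.7,170.3,.035);q=atz('top',224.4,188.5,.037);print(p,q,np.hypot(*(p-q)[:2]),np.arctan2(*(p-q)[1::-1]))
b=np.array([[169.36,150.38],[237.3,175.86],[219.63,222.99],[151.68,197.51]])
T=np.array([atz('top',u,v,.006)[:2] for u,v in b]);print(T, [np.hypot(*(T[i]-T[i-1])) for i in range(4)])
d=T[0]+T[3]-T[1]-T[2];th=np.arctan2(d[1],d[0]);e=np.array([np.cos(th),np.sin(th)]);n=np.array([-e[1],e[0]])
o=T.mean(0)+.01*e-.02*n; print(th,'origin',o,'pivot',o-.09*e,'post',o+.045*e)
E
```

```text
[ 0.56635037 -0.03827725  0.035     ] [ 0.51603958 -0.16972784  0.037     ] 0.14074954541289267 1.2052612417726707
[[ 0.62812362 -0.01474536]
 [ 0.55566907 -0.20348241]
 [ 0.42595195 -0.15555201]
 [ 0.49636258  0.03042258]] [np.float64(0.13928787886743293), np.float64(0.2021666037333344), np.float64(0.13828902551961753), np.float64(0.19885724769654736)]
1.20654264007733 origin [ 0.54877712 -0.08362044] pivot [ 0.51671444 -0.16771553] post [ 0.56480847 -0.0415729 ]
```

```bash
python3 -m handwheel '{"targets":[{"angular":[0,0,0],"offset":[-1,4,0],"claw":1},{"angular":[0,0,0],"offset":[-0.5,3.5,0],"claw":1},{"angular":[0,0,0],"offset":[-0.5,3,0],"claw":1},{"angular":[0,0,0],"offset":[0,0,0],"claw":1}]}'
```

```text
t: 11.5
ee_pos: [0.4814, 0.0101, 0.0677]
tcp_rot: [0.001, -0.085, 0.996, -0.002]
ft_force: [1.8, -12.6, -0.8]
opening: 0.0213
grip_force: 59.3
```

```bash
python3 -m handwheel '{"targets":[{"angular":[0,0,0],"offset":[7,1.5,0],"claw":1},{"angular":[0,0,0],"offset":[7.5,1,0],"claw":1},{"angular":[0,0,0],"offset":[7.5,0.5,0],"claw":1},{"angular":[0,0,0],"offset":[7.5,0.5,0],"claw":1},{"angular":[0,0,0],"offset":[7.5,0,0],"claw":1},{"angular":[0,0,0],"offset":[7.5,0,0],"claw":1},{"angular":[0,0,0],"offset":[7,-0.5,0],"claw":1},{"angular":[0,0,0],"offset":[7,-1,0],"claw":1},{"angular":[0,0,0],"offset":[0,0,0],"claw":1}]}'
```

```text
t: 12.62
ee_pos: [0.5387, 0.0118, 0.067]
tcp_rot: [-0.001, -0.084, 0.996, -0.002]
ft_force: [-1.2, -12.4, -0.3]
opening: 0.0215
grip_force: 59.4
```

```bash
python3 -m handwheel '{"targets":[{"angular":[0,0,0],"offset":[7.5,-1,0],"claw":1},{"angular":[0,0,0],"offset":[7,-1.5,0],"claw":1},{"angular":[0,0,0],"offset":[7,-1.5,0],"claw":1},{"angular":[0,0,0],"offset":[0,0,0],"claw":1}]}'
```

```text
t: 13.12
ee_pos: [0.5596, 0.0078, 0.0668]
tcp_rot: [-0.001, -0.084, 0.996, -0.002]
ft_force: [-2.8, -13.0, 0.2]
opening: 0.0213
grip_force: 59.4
```

```bash
python3 -m handwheel '{"targets":[{"angular":[0,0,0],"offset":[4.5,-1.5,0],"claw":1},{"angular":[0,0,0],"offset":[4,-1.5,0],"claw":1},{"angular":[0,0,0],"offset":[0,0,0],"claw":1},{"angular":[0,0,0],"offset":[0,0,0],"claw":1}]}'
python3 -c "
from h import *
f=np.array([get_obs()['ft_force']])
e=np.array([np.cos(1.28),np.sin(1.28)]);print('radial',f[0,:2]@e,'tang(+y)',f[0,:2]@[-e[1],e[0]])"
```

```text
t: 13.62
ee_pos: [0.5673, 0.005, 0.0667]
tcp_rot: [-0.002, -0.084, 0.996, -0.002]
ft_force: [-4.1, -11.2, 0.2]
opening: 0.0216
grip_force: 59.5
radial -11.873399163698343 tang(+y) 0.6759718075364876
```

```bash
python3 -m handwheel '{"targets":[{"angular":[0,0,0],"offset":[3,-0.5,0],"claw":1},{"angular":[0,0,0],"offset":[3,-0.5,0],"claw":1},{"angular":[0,0,0],"offset":[0,0,0],"claw":1},{"angular":[0,0,0],"offset":[0,0,0],"claw":1}]}'
python3 -c "
from h import *
f=np.array([get_obs()['ft_force']])
e=np.array([np.cos(1.25),np.sin(1.25)]);print('radial',f[0,:2]@e,'tang(+y)',f[0,:2]@[-e[1],e[0]])"
python3 -m handwheel '{"targets":[{"angular":[0,0,0],"offset":[3.5,-1.2,0],"claw":1},{"angular":[0,0,0],"offset":[0,0,0],"claw":1},{"angular":[0,0,0],"offset":[0,0,0],"claw":1}]}'
python3 -c "
from h import *
f=np.array([get_obs()['ft_force']])
e=np.array([np.cos(1.23),np.sin(1.23)]);print('radial',f[0,:2]@e,'tang(+y)',f[0,:2]@[-e[1],e[0]])"
```

```text
t: 14.12
ee_pos: [0.5732, 0.004, 0.0666]
tcp_rot: [-0.002, -0.084, 0.996, -0.002]
ft_force: [-4.6, -12.1, -1.3]
opening: 0.0213
grip_force: 59.5
radial -12.979067897683672 tang(+y) 0.5540831453969675
t: 14.5
ee_pos: [0.5766, 0.0028, 0.0666]
tcp_rot: [-0.002, -0.084, 0.996, -0.002]
ft_force: [-4.3, -12.1, -0.3]
opening: 0.0215
grip_force: 59.5
radial -12.78802421470438 tang(+y) -0.013958481071200166
```

```bash
cat > f.py <<'E'
from h import *
o=get_obs();f=o['ft_force'];v=o['ee_pos'][:2]-[.516,-.169];t=np.arctan2(v[1],v[0]);e=np.array([np.cos(t),np.sin(t)])
print('R',np.hypot(*v).round(4),'th',t.round(4),'radial',(f[:2]@e).round(2),'tang',(f[:2]@[-e[1],e[0]]).round(2),'z',f[2].round(2))
E
python3 -m handwheel '{"targets":[{"angular":[0,0,0],"offset":[2.7,-1,0],"claw":1},{"angular":[0,0,0],"offset":[0,0,0],"claw":1},{"angular":[0,0,0],"offset":[0,0,0],"claw":1}]}' >/dev/null; python3 f.py
python3 -m handwheel '{"targets":[{"angular":[0,0,0],"offset":[1.4,-0.5,0],"claw":1},{"angular":[0,0,0],"offset":[0,0,0],"claw":1},{"angular":[0,0,0],"offset":[0,0,0],"claw":1}]}' >/dev/null; python3 f.py
python3 -m handwheel '{"targets":[{"angular":[0,0,0],"offset":[1.4,-0.5,0],"claw":1},{"angular":[0,0,0],"offset":[0,0,0],"claw":1},{"angular":[0,0,0],"offset":[0,0,0],"claw":1}]}' >/dev/null; python3 f.py
```

```text
R 0.1821 th 1.2162 radial -12.94 tang 0.07 z -0.11
R 0.1821 th 1.2086 radial -12.62 tang -0.43 z -0.29
R 0.1821 th 1.2015 radial -12.32 tang 0.45 z -1.26
```

```bash
for i in 1; do python3 -m handwheel '{"targets":[{"angular":[0,0,0],"offset":[1.4,-0.5,0],"claw":1},{"angular":[0,0,0],"offset":[0,0,0],"claw":1},{"angular":[0,0,0],"offset":[0,0,0],"claw":1}]}' >/dev/null; python3 f.py; done
python3 -m handwheel '{"targets":[{"angular":[0,0,0],"offset":[1.4,-0.5,0],"claw":1},{"angular":[0,0,0],"offset":[0,0,0],"claw":1},{"angular":[0,0,0],"offset":[0,0,0],"claw":1}]}' >/dev/null; python3 f.py; python3 f.py
```

```text
R 0.1821 th 1.1947 radial -13.9 tang 1.62 z 0.02
R 0.1821 th 1.1881 radial -12.75 tang 1.35 z 0.47
R 0.1821 th 1.1881 radial -12.75 tang 1.35 z 0.47
```

Contact with the post pin is felt near 1.197 rad, so the in-line angle is about 1.207. I back off to that and ease inward.

```bash
python3 -m handwheel '{"targets":[{"angular":[0,0,0],"offset":[-1.6,0.6,0],"claw":1},{"angular":[0,0,0],"offset":[-1.5,0.6,0],"claw":1},{"angular":[0,0,0],"offset":[0,0,0],"claw":1},{"angular":[0,0,0],"offset":[0,0,0],"claw":1}]}' >/dev/null; python3 f.py
python3 -m handwheel '{"targets":[{"angular":[0,0,0],"offset":[-0.7,-1.9,0],"claw":1},{"angular":[0,0,0],"offset":[-0.7,-1.9,0],"claw":1},{"angular":[0,0,0],"offset":[0,0,0],"claw":1},{"angular":[0,0,0],"offset":[0,0,0],"claw":1}]}' >/dev/null; python3 f.py
```

```text
R 0.1822 th 1.2029 radial -12.66 tang 0.55 z -0.66
R 0.1785 th 1.2019 radial -10.89 tang 0.79 z -0.49
```

```bash
python3 -m handwheel '{"targets":[{"angular":[0,0,0],"offset":[-1.2,-1.7,0],"claw":1},{"angular":[0,0,0],"offset":[0,0,0],"claw":1},{"angular":[0,0,0],"offset":[0,0,0],"claw":1}]}' >/dev/null; python3 f.py
python3 -m handwheel '{"targets":[{"angular":[0,0,0],"offset":[-0.7,-1.9,0],"claw":1},{"angular":[0,0,0],"offset":[0,0,0],"claw":1},{"angular":[0,0,0],"offset":[0,0,0],"claw":1}]}' >/dev/null; python3 f.py
python3 -m handwheel '{"targets":[{"angular":[0,0,0],"offset":[-0.7,-1.9,0],"claw":1},{"angular":[0,0,0],"offset":[0,0,0],"claw":1},{"angular":[0,0,0],"offset":[0,0,0],"claw":1}]}' >/dev/null; python3 f.py
```

```text
R 0.1767 th 1.2044 radial -10.2 tang 0.41 z -1.12
R 0.1755 th 1.2042 radial -6.9 tang 0.36 z -0.73
R 0.1745 th 1.1993 radial -1.64 tang 1.42 z -1.41
```

```bash
python3 -m handwheel '{"targets":[{"angular":[0,0,0],"offset":[-1.1,-0.7,0],"claw":1},{"angular":[0,0,0],"offset":[0,0,0],"claw":1},{"angular":[0,0,0],"offset":[0,0,0],"claw":1}]}' >/dev/null; python3 f.py
python3 -m handwheel '{"targets":[{"angular":[0,0,0],"offset":[-0.6,-0.7,0],"claw":1},{"angular":[0,0,0],"offset":[0,0,0],"claw":1},{"angular":[0,0,0],"offset":[0,0,0],"claw":1}]}' >/dev/null; python3 f.py; python3 -c "
from h import *
o=get_obs();print(o['ee_pos'],o['moment'],o['tcp_rot'],o['t'])
for n in ['scene','top']: p,d=snap(n,n+'6')
"; python3 - <<'E'
import cv2,numpy as np
a=cv2.imread('pics/scene6.png')[130:205,190:265];b=cv2.imread('pics/top6.png')[140:230,140:250]
cv2.imwrite('pics/v6.png',np.hstack([cv2.resize(a,(400,400),interpolation=2),cv2.resize(b,(400,400),interpolation=2)]))
E
```

```text
R 0.1735 th 1.2006 radial 0.12 tang 0.35 z -1.32
R 0.1724 th 1.203 radial -0.5 tang 0.3 z -1.87
[ 0.57799427 -0.00809328  0.06730971] [0.04652004 0.01509294 0.03675711] [-2.46075279e-06 -8.49798030e-02  9.96382674e-01 -8.80625918e-06] 19.25
```

View pics/v6.png

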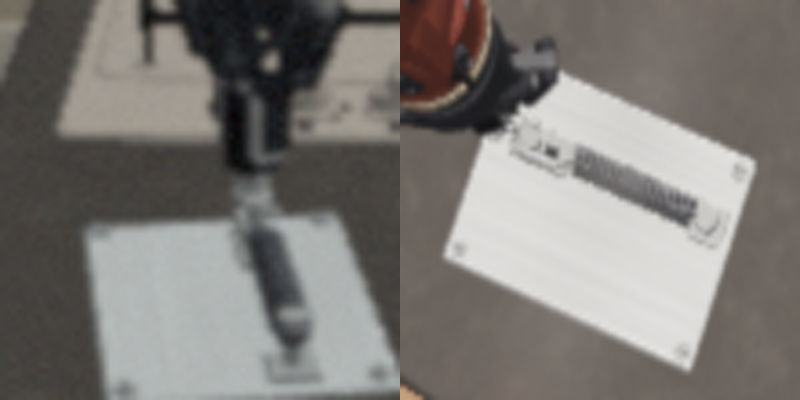

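The spring lies in line with the post and the puller carries no load, so the post carries the tension. Now I lift the puller out.

```bash
python3 -m handwheel '{"targets":[{"angular":[0,0,0],"offset":[0,0,3],"claw":1},{"angular":[0,0,0],"offset":[0,0,3],"claw":1},{"angular":[0,0,0],"offset":[0,0,0],"claw":1}]}' >/dev/null; python3 f.py
python3 -m handwheel '{"targets":[{"angular":[0,0,0],"offset":[0,0,4],"claw":1},{"angular":[0,0,0],"offset":[0,0,10],"claw":1},{"angular":[0,0,0],"offset":[0,0,20],"claw":1},{"angular":[0,0,0],"offset":[0,0,35],"claw":1},{"angular":[0,0,0],"offset":[0,0,10],"claw":1},{"angular":[0,0,0],"offset":[0,0,0],"claw":1}]}'; python3 f.py
```

```text
R 0.1725 th 1.2014 radial -0.13 tang -0.74 z -0.99
t: 20.48
ee_pos: [0.5784, -0.0081, 0.1528]
tcp_rot: [0.001, -0.085, 0.996, -0.0]
ft_force: [-1.0, 0.3, -2.6]
opening: 0.0215
grip_force: 59.7
R 0.1726 th 1.201 radial -0.04 tang 1.03 z -2.56
```

```bash
python3 -m handwheel '{"targets":[{"angular":[0,0,0],"offset":[-12,-24,0],"claw":1},{"angular":[0,0,0],"offset":[-20,-42,0],"claw":1},{"angular":[0,0,0],"offset":[-22,-46,0],"claw":1},{"angular":[0,0,0],"offset":[-22,-46,0],"claw":1},{"angular":[0,0,0],"offset":[-22,-46,0],"claw":1},{"angular":[0,0,0],"offset":[-22,-46,0],"claw":1},{"angular":[0,0,0],"offset":[-22,-46,0],"claw":1},{"angular":[0,0,0],"offset":[-16,-34,0],"claw":1},{"angular":[0,0,0],"offset":[-6,-14,0],"claw":1},{"angular":[0,0,0],"offset":[0,0,0],"claw":1},{"angular":[0,0,0],"offset":[0,0,-40],"claw":1},{"angular":[0,0,0],"offset":[0,0,0],"claw":1}]}'
python3 - <<'E'
from h import *
p,d=snap('scene','s7');q,_=snap('top','t7');cv2.imwrite('pics/v7.png',np.hstack([cv2.resize(p[180:280,190:290],(400,400),interpolation=2),cv2.resize(q[145:230,145:245],(400,400),interpolation=2)])[:,:,::-1])
E
```

```text
t: 21.98
ee_pos: [0.413, -0.349, 0.11]
tcp_rot: [-0.002, -0.086, 0.996, 0.002]
ft_force: [-1.0, -0.1, -1.1]
opening: 0.0217
grip_force: 59.5
```

View pics/v7.png

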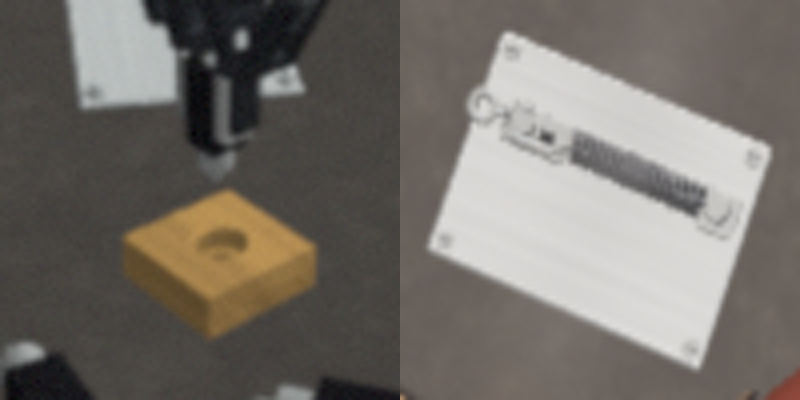

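The hook is seated round the post pin and holding, and the puller hangs upright over the holder's recess. I lower it.

```bash
python3 -m handwheel '{"targets":[{"angular":[0,0,0],"offset":[0.5,-2.5,-15],"claw":1},{"angular":[0,0,0],"offset":[0,0,-20],"claw":1},{"angular":[0,0,0],"offset":[0,0,-12],"claw":1},{"angular":[0,0,0],"offset":[0,0,-6],"claw":1},{"angular":[0,0,0],"offset":[0,0,0],"claw":1}]}'
python3 -m handwheel '{"targets":[{"angular":[0,0,0],"offset":[0,0,-2],"claw":1},{"angular":[0,0,0],"offset":[0,0,0],"claw":1}]}'
python3 -m handwheel '{"targets":[{"angular":[0,0,0],"offset":[0,0,-1.5],"claw":1},{"angular":[0,0,0],"offset":[0,0,0],"claw":1}]}'
```

```text
t: 22.7
ee_pos: [0.4144, -0.3545, 0.0591]
tcp_rot: [-0.0, -0.085, 0.996, 0.0]
ft_force: [-0.1, 0.0, -0.5]
opening: 0.0213
grip_force: 59.8
t: 22.95
ee_pos: [0.4145, -0.3544, 0.0575]
tcp_rot: [0.0, -0.085, 0.996, 0.0]
ft_force: [0.1, 2.0, -3.2]
opening: 0.0216
grip_force: 59.7
t: 23.2
ee_pos: [0.4145, -0.3543, 0.0557]
tcp_rot: [0.0, -0.085, 0.996, 0.0]
ft_force: [-0.8, 3.4, -1.0]
opening: 0.0216
grip_force: 59.7
```

Slight side contact from the recess; I centre by +2 mm in y and continue.

```bash
python3 -m handwheel '{"targets":[{"angular":[0,0,0],"offset":[-0.5,2.3,0],"claw":1},{"angular":[0,0,0],"offset":[0,0,-1],"claw":1},{"angular":[0,0,0],"offset":[0,0,0],"claw":1}]}'
python3 -m handwheel '{"targets":[{"angular":[0,0,0],"offset":[0,0,-1],"claw":1},{"angular":[0,0,0],"offset":[0,0,0],"claw":1}]}'
python3 -m handwheel '{"targets":[{"angular":[0,0,0],"offset":[0,0,-0.7],"claw":1},{"angular":[0,0,0],"offset":[0,0,0],"claw":1}]}'
```

```text
t: 23.58
ee_pos: [0.4141, -0.3526, 0.0549]
tcp_rot: [0.0, -0.085, 0.996, -0.0]
ft_force: [-0.4, 0.8, -1.4]
opening: 0.0211
grip_force: 59.7
t: 23.82
ee_pos: [0.414, -0.3523, 0.0537]
tcp_rot: [-0.0, -0.085, 0.996, 0.0]
ft_force: [0.0, -0.2, -1.9]
opening: 0.0216
grip_force: 59.7
t: 24.08
ee_pos: [0.414, -0.3523, 0.053]
tcp_rot: [-0.0, -0.085, 0.996, 0.0]
ft_force: [0.1, -0.2, -1.1]
opening: 0.0211
grip_force: 59.7
```

```bash
python3 -m handwheel '{"targets":[{"angular":[0,0,0],"offset":[0,0,-0.7],"claw":1},{"angular":[0,0,0],"offset":[0,0,0],"claw":1}]}'
python3 -m handwheel '{"targets":[{"angular":[0,0,0],"offset":[0,0,-0.7],"claw":1},{"angular":[0,0,0],"offset":[0,0,0],"claw":1}]}'
```

```text
t: 24.32
ee_pos: [0.414, -0.3523, 0.0529]
tcp_rot: [0.0, -0.085, 0.996, -0.0]
ft_force: [-1.4, 1.1, 5.9]
opening: 0.0213
grip_force: 60.9
t: 24.58
ee_pos: [0.4141, -0.3523, 0.0528]
tcp_rot: [0.0, -0.085, 0.996, -0.0]
ft_force: [-3.2, 3.7, 14.3]
opening: 0.021
grip_force: 62.2
```

Seated at the same height as before. I release and retreat.

```bash
python3 -m handwheel '{"targets":[{"angular":[0,0,0],"offset":[0,0,1.0],"claw":1},{"angular":[0,0,0],"offset":[0,0,0],"claw":0.7},{"angular":[0,0,0],"offset":[0,0,0],"claw":0.55},{"angular":[0,0,0],"offset":[0,0,0],"claw":0.4},{"angular":[0,0,0],"offset":[0,0,0],"claw":0.4},{"angular":[0,0,0],"offset":[0,0,0],"claw":0.4},{"angular":[0,0,0],"offset":[0,0,15],"claw":0.4},{"angular":[0,0,0],"offset":[0,0,40],"claw":0.4},{"angular":[0,0,0],"offset":[0,0,50],"claw":0.4},{"angular":[0,0,0],"offset":[-40,0,40],"claw":0.4},{"angular":[0,0,0],"offset":[-40,0,0],"claw":0.4},{"angular":[0,0,0],"offset":[0,0,0],"claw":0.4}]}'
python3 - <<'E'
from h import *
p,d=snap('scene','s8');q,_=snap('top','t8');cv2.imwrite('pics/v8.png',np.hstack([cv2.resize(p[150:290,180:290],(400,500),interpolation=2),cv2.resize(q[145:245,145:225],(400,500),interpolation=2)])[:,:,::-1])
E
```

```text
t: 26.08
ee_pos: [0.3323, -0.3523, 0.1993]
tcp_rot: [0.0, -0.084, 0.996, -0.001]
ft_force: [0.6, -0.1, 0.5]
opening: 0.0511
grip_force: 0.0
```

View pics/v8.png

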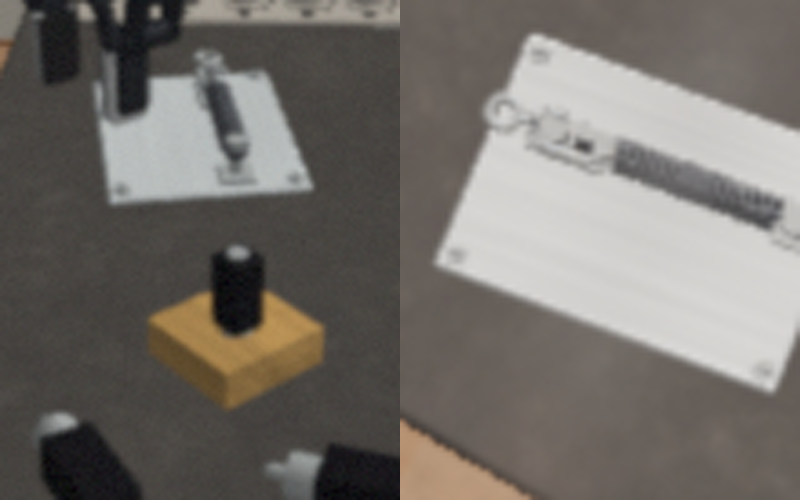

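The puller stands upright in its holder (crop 238,290) and the spring is hooked on the post with the gripper clear.

```bash
python3 -c "
from workcell import hand_in
print(hand_in())"
```

```text
the job is handed in; nothing more can be done
None
```

The spring is hooked round the post's pin and held by it, the puller stands back in its holder, and the job was handed in at about 26 s; the highest force read on the unit was about 14 N.

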